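# Latch the open quarter-turn stud on a console cover

## Task

One of the two wing-headed quarter-turn studs on the console's sloping cover is still open: its wing lies across the slope, while the latched one points up the slope. Press the open stud down against its spring, turn it a quarter turn clockwise until it catches, and let go so that it stays latched. Leave the other stud and the things lying about as they are.

Things in the scene. Friction and masses are not known exactly. Their poses are not given: they have to be found in the camera images.
- console: Fixed grey desk console, 180 mm wide (y), 110 mm deep (x); its aluminium cover faces its -x and rises towards +x at 23 degrees; front edge 105 mm high, back ledge 145 mm. Origin on the bench below the cover's middle, x to its back, z up. The stud axes cross the slope 125 mm above the origin at y = +45 and -45 mm (which stud is where varies); the cover's face is 2.5 mm further out.
- stud_a_head (a point): Point on the axis of the stud that starts open, inside its wing, 6 mm below the top. z: along the axis, out of the cover; y: along the wing; x: across it. Aluminium wing 64 mm long, 12 thick, 28 tall; below it a collar 42 mm across, its top 22 mm below this point, moves with it in a fixed 60 mm bezel. Not pressed, the point is 40 mm out from the slope. Moves and turns with the stud.
- stud_a_press (a joint): Push of the open stud along its axis, m: 0 = standing out, 0.013 = bottom stop. A spring pushes it out (4 N at 0, 8 N at 0.010). It turns only while pushed in 10 mm or more (11 to 12 is good) all the way; once turned a quarter turn it springs back by itself to 0.003 and is caught there.
- stud_a_turn (a joint): Turn of that stud, rad, growing clockwise looking down on the head: about 0 = open, wing level across the slope; 1.57 = latched, wing pointing up the slope. It catches anywhere from about 1.46 to its stop at 1.68. Friction 0.03 N m; 0.07 rad of play when open.
- stud_b_head (a point): The same point of the other, equal stud, which is latched from the start (wing pointing up the slope) and stays so; 90 mm from the open one, axis parallel.
- stud_b_press (a joint): Push of the latched stud, m; 0.003 when caught.
- stud_b_turn (a joint): Turn of the latched stud, rad, about 1.57; leave it so.
- task_lamp: Fixed black goose-neck lamp left of the console. Its neck, 30 mm thick, stands upright at x = 0.45, y = 0.035 m, reaches its greatest height of 0.40 m near x = 0.47, y = 0.07 and arches over to its shade at x = 0.60, y = 0.18 (shade 0.24 to 0.37 m high). The wall shelf on the right is 0.595 m up; its near corner is at x = 0.42, y = -0.33.
- brush: Thin green glue brush, 160 mm long, 12 mm wide and 10 mm high, lying loose along the back ledge of the console. Origin under its middle. Leave it.
- jar: Loose glass jar with an ochre lid, 64 mm across, 83 mm high, standing behind the lamp. Origin under its middle. Leave it.

How it is judged:
By the outcome, as a careful person would: the job done as asked, in the order asked, and still so for the second after the job is handed in, with the robot touching nothing.
It also fails if it takes over 42 s, if anything falls off the work surface, if the arm or the gripper's body presses on something with over 40 N, if the wrist force passes 120 N, or if a joint passes its speed limit or range.

## Robot

A 7-joint arm with a two-finger parallel gripper is mounted at the origin on a cart in front of the work surface, level with it; the furniture and walls round the work are solid. World frame = base frame: x ahead of the robot, y to its left, z up, the work surface at z = 0. Lengths are in m, angles in rad, forces in N, time in s.
With the tool pointing down it reaches from about 0.425 to 0.925 m from the base axis. Payload 6.8 kg.
Tool frame: the origin (TCP) lies on the centre line of the jaws, within the pads' length; the fingertips stand 25 mm ahead of it and the grasp point (between the pads) lies 6 mm ahead of it; z points along the fingers, y is the line along which they close (so a half turn about z gives the same grasp; the last joint's range is limited). The gripper opens to 85 mm and grips with 20 to 120 N. Pads are 22 mm wide; open, the fingers measure 114 mm over their backs; the gripper's body (76 mm by 85 mm) begins 54 mm behind the grasp point. The pads swing forward as they close: fully open they stand 13 mm farther back than shut.
Start: joints at [-1.297, 0.477, 0.022, 1.555, -0.011, 1.109, -0.083], TCP at [0.251, 0.626, 0.256] pointing down, gripper open.
Joint ranges: [-2.96, 2.96], [-0.34, 2.1], [-1.41, 1.46], [0.24, 2.44], [-1.37, 4.51], [0.17, 1.92], [-2.96, 2.96]. Speed limits (rad/s): [2.39, 2.39, 3.14, 3.14, 3.14, 3.14, 3.14].

## Interface

Orientations are given as a rotation vector (axis times angle).
In Python, from bench import telemetry, grab_frame, job gives the robot as it stands.
- The arm moves only by the tool apply_moves, never from a script. Its argument "rows" is a list of rows, each a list of 2 entries, a list of its own where there are three numbers: the shift along the tool's x, y, z each as a share of 250 mm, from -1 to 1, then the turn, a rotation vector about the tool's x, y, z each as a share of pi rad, from -1 to 1. A call has 1 to 10 rows; each row is the pose to reach, as a shift and turn from the pose commanded when the call began, along the tool's axes at that moment, turning the shorter way round; what a row does not reach only later rows make up. A row lasts 1/8 s, in which the tool goes at most 62.5 mm and 10.7 degrees, less where a joint would pass 70% of its speed; a pose out of reach is approached as far as the arm can. A call with a number of a shift or a turn outside -1 to 1 is refused whole. A call with a gripper value outside its range is refused whole. "jaw" is the gripper's target within -1 to 1 (fully open at 1, half-way at 0, shut at -1), set as the call begins (left out, the last holds). The fingers move at their own pace and stop on an object; "newtons" is the grip in N (left out, the last holds). Time passes only in rows, so rows that repeat a pose let the fingers close. It gives the time, the measured TCP pose, the force, the opening and the grip force at its end, in the units of the state.
- telemetry.get_obs(): the state, without advancing time (a new reading comes with each control period).
- grab_frame(name): name is "scene" or "top" or "wrist"; returns a dict with "frame" (400x640x3 uint8, red, green, blue), "vertical_fov" (degrees; the focal length in pixels is half the picture's height over the tangent of half this angle, whatever the lens; pixels are square), "cx", "cy" (the principal point, pixels), "k1" (the pictures are not rectified: a ray, as slopes to the right and down, at radius r is drawn at 1 + k1 r^2 times it, then the intrinsics apply), "origin" and "attitude" of the camera in the world. Camera axes: x right, y up, looking along -z (the intrinsics and any distortion apply to the point x, -y, -z); pixel columns grow to the right and rows downward; lengths in m; the calibration is good to about 2 mm. A picture is of the moment at which its call begins. There is no depth.
- job.hand_in(): hands the job in; it is judged then, once.
The state is a dict: "clock": time; "joints": joint angles; "qvel": joint speeds; "tau": joint torques, N m; "tcp_pos": TCP position; "orientation": TCP orientation; "contact_force": force on the tool from outside, world axes, zero at the start; "moment": the same for the moment, N m; "grip_width": finger opening in m; "gripper_force": force on a finger pad.
Only numpy, scipy, OpenCV 4.12 (cv2) and the standard library are available. Lean on these libraries where they do the work, as an engineer would, in place of code of your own. Each camera call takes 0.05 s, during which the arm holds its last target. There are 200 camera calls.

## Working session

There is one attempt and no reset: what is moved stays moved. The work goes in short steps, Python scripts to look and compute and a tool call to move; the robot and the scene stay as the last step left them, time stands still between calls to the robot, and variables do not carry over. Pictures are saved under pics/ and viewed, at most 10 in all, crops included, and the job is handed in when it is done.

Besides the shell and the picture viewer there is one more tool, called after ">>>" as name(argument=value, ...) on one line, values as JSON. apply_moves: Moves the arm, as the interface text tells. Its arguments: {"type":"object","properties":{"rows":{"type":"array"},"jaw":{"type":"number"},"newtons":{"type":"number"}},"required":["rows"]}

```bash
mkdir -p pics; cat > h.py <<'E'
import numpy as np, cv2, json
from scipy.spatial.transform import Rotation as R
from bench import telemetry, grab_frame, job
def snap(n,f):
    d=grab_frame(n); cv2.imwrite(f'pics/{f}.png',d['frame'][:,:,::-1]); 
    json.dump({k:np.asarray(v).tolist() for k,v in d.items() if k!='frame'},open(f'pics/{f}.json','w')); return d
def load(f): return json.load(open(f'pics/{f}.json'))
def att(d):
    a=np.array(d['attitude'],float)
    return a if a.shape==(3,3) else (R.from_rotvec(a).as_matrix() if a.size==3 else R.from_quat(a).as_matrix())
def foc(d): return 200/np.tan(np.radians(d['vertical_fov'])/2)
def ray(d,u,v):
    f=foc(d); p=np.array([(u-d['cx'])/f,(v-d['cy'])/f]); q=p.copy()
    for _ in range(20): q=p/(1+d['k1']*(q@q))
    return np.array(d['origin']),att(d)@np.array([q[0],-q[1],-1])
def proj(d,P):
    c=att(d).T@(np.array(P)-d['origin']); q=np.array([c[0],-c[1]])/-c[2]
    q=q*(1+d['k1']*(q@q)); f=foc(d); return q*f+[d['cx'],d['cy']]
def atz(d,u,v,z):
    o,r=ray(d,u,v); return o+r*(z-o[2])/r[2]
def tri(*rays):
    A=0;b=0
    for o,r in rays:
        r=r/np.linalg.norm(r); M=np.eye(3)-np.outer(r,r); A=A+M; b=b+M@o
    return np.linalg.solve(A,b)
E
python3 - <<'E'
from h import *
print(telemetry.get_obs())
for n in ("scene","top","wrist"):
    snap(n,n+'0'); print(load(n+'0'))
E
```

```text
{'clock': 0.0, 'joints': array([-1.29709223,  0.47780702,  0.02234118,  1.55646661, -0.01148809,
        1.10927026, -0.08311448]), 'qvel': array([-0.00154499, -0.000851  ,  0.00086684, -0.00156045,  0.00094777,
        0.00124149,  0.00281531]), 'tau': array([-2.60594325e-04, -5.96446037e+01,  1.60759952e+00, -2.81199521e+01,
        1.23494709e-02,  9.28577268e-03, -2.28773007e-05]), 'tcp_pos': array([0.25131297, 0.62588337, 0.25531465]), 'orientation': array([-5.96045149e-01, -3.08432619e+00,  2.84600130e-03]), 'contact_force': array([0.62121157, 0.24203261, 0.06827486]), 'moment': array([-0.00940631,  0.00729808,  0.01708987]), 'gripper_force': 0.0, 'grip_width': 0.08545329662053935}
{'vertical_fov': 57.773915951708474, 'cx': 316.69370051211706, 'cy': 194.41629303305766, 'k1': -0.0596794117462563, 'origin': [-0.029691747832311557, -0.43327162479084336, 0.6129266669913335], 'attitude': [0.8606323496510302, -0.4707102281709022, -0.9547410721740255]}
{'vertical_fov': 52.435530632357555, 'cx': 322.68612814285507, 'cy': 205.15219415567, 'k1': -0.0923325585943556, 'origin': [0.47770591433667525, -0.09859841442028654, 0.9807697154443773], 'attitude': [0.056685311901141996, -0.05850255908598727, -1.5432221500984455]}
{'vertical_fov': 67.78684997693183, 'cx': 320.6254240061048, 'cy': 199.86427535118924, 'k1': -0.05589560126325157, 'origin': [0.1770632997532757, 0.6568796012037438, 0.37311424868493226], 'attitude': [-0.2799372821418581, -0.18561331001207199, 1.179626451548779]}
```

View pics/scene0.png

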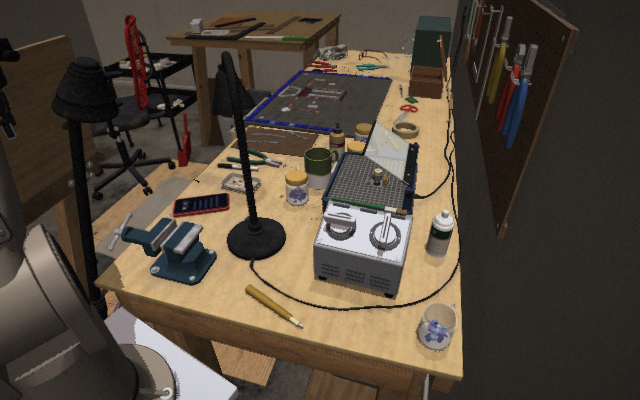

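View pics/top0.png

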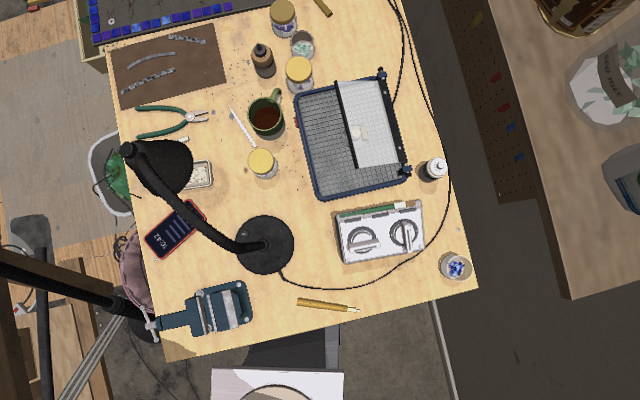

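The console sits at about (380,232) in the top view. The left (+y) stud, at about (360,240), looks open and the right one, at (404,236), latched. I'll enlarge both views.

```bash
python3 - <<'E'
import cv2,numpy as np
t=cv2.imread('pics/top0.png')[190:280,320:440]; s=cv2.imread('pics/scene0.png')[190:300,305:425]
f=lambda a:cv2.resize(a,None,fx=6,fy=6,interpolation=cv2.INTER_CUBIC)
cv2.imwrite('pics/t0c.png',f(t)); cv2.imwrite('pics/s0c.png',f(s)[:600])
E
```

```text
(no output)
```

View pics/t0c.png

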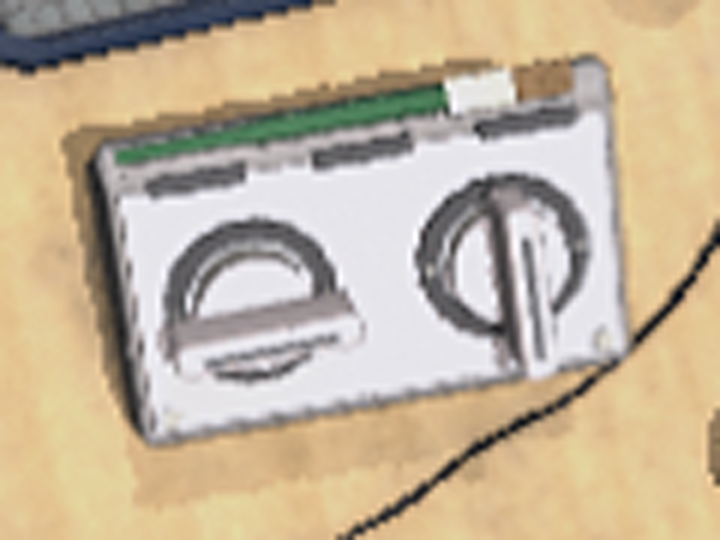

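View pics/s0c.png

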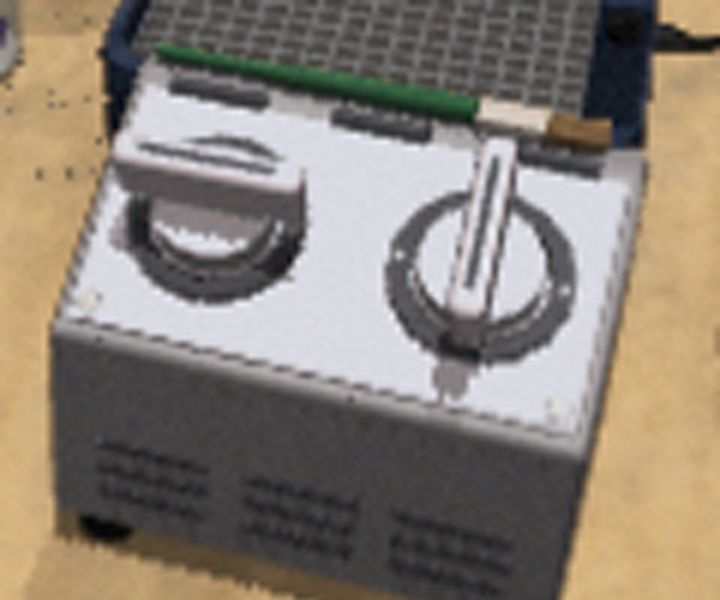

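Open stud: the +y (left) one, with its wing top centred at crop (272,352) in top and (206,160) in scene. The latched one is at (535,297) and (480,232). Next I'll fit the console pose to these.

```bash
cat > fit.py <<'E'
from h import *
from scipy.optimize import least_squares
t=load('top0'); s=load('scene0')
ct=lambda x,y:np.array([(x+.5)/6-.5+320,(y+.5)/6-.5+190]); cs=lambda x,y:np.array([(x+.5)/6-.5+305,(y+.5)/6-.5+190])
a=np.radians(23); n=np.array([-np.sin(a),0,np.cos(a)])
A=np.array([0,.045,.125])+.046*n; B=np.array([0,-.045,.125])+.043*n
obs=[(t,ct(272,352),A),(s,cs(206,160),A),(t,ct(535,297),B),(s,cs(480,232),B)]
if __name__=='__main__':
    for nm,p,q in (('A',ct(272,352),cs(206,160)),('B',ct(535,297),cs(480,232))): print(nm,tri(ray(t,*p),ray(s,*q)))
    W=lambda x,P:R.from_euler('z',x[2]).apply(P)+[x[0],x[1],0]
    r=least_squares(lambda x:np.concatenate([proj(d,W(x,P))-p for d,p,P in obs]),[.5,-.2,0])
    print(r.x,r.fun.round(2)); print('A',W(r.x,A),'B',W(r.x,B))
    # edge checks
    for y in(.09,-.09): 
        P=W(r.x,[-.049,y,.105]); print('front',(proj(t,P)-[320,190])*6,(proj(s,P)-[305,190])*6)
E
python3 fit.py
```

```text
A [ 0.45340997 -0.18531383  0.16470275]
B [ 0.47335783 -0.27380092  0.15795037]
[ 0.47887661 -0.22637675  0.19244398] [ 0.13  0.53  0.19 -0.79 -0.04  1.54  0.67 -2.03]
A [ 0.45262815 -0.18564507  0.16734322] B [ 0.47099195 -0.27375945  0.16458171]
front [142.61720456 453.70716964] [ 43.77307657 324.85462526]
front [634.56543528 368.70726908] [584.17809509 456.94872897]
```

```bash
python3 - <<'E'
from h import *
t=load('top0'); s=load('scene0')
o,r1=ray(t,5,262); _,r2=ray(t,120,298); nn=np.cross(r1,r2)
for p in((78,130),(85,200),(95,280)):
    os,r=ray(s,*p); k=nn@(o-os)/(nn@r); print(k,os+k*r)
print('start tcp in scene',proj(s,[.251,.626,.256]), 'apex',proj(s,[.47,.07,.40]),proj(t,[.47,.07,.40]))
for z in (0,.3,.6): print(z,proj(t,[.25,.45,z]),proj(s,[.25,.45,z]))
t0=cv2.imread('pics/top0.png')[150:400,0:250]; s0=cv2.imread('pics/scene0.png')[0:250,0:250]; w=cv2.imread('pics/wrist0.png')[::2,::2]
a=np.hstack([cv2.resize(x,(400,400)) for x in(t0,s0)]); b=np.zeros((200,800,3),np.uint8); b[:,:320]=w
cv2.imwrite('pics/left.png',np.vstack([a,b]))
E
```

```text
1.0440081913553159 [0.41968218 0.67244177 0.16160978]
1.1383838543582254 [ 0.35791871  0.68369799 -0.06242497]
1.2628378135244436 [ 0.27193422  0.69163221 -0.36812445]
start tcp in scene [ 10.76431492 126.68975448] apex [227.44865121  72.7052234 ] [204.38562681 237.06315665]
0 [ 96.70645007 320.61703329] [ 87.16406545 229.27546353]
0.3 [  8.80136235 353.26680075] [ 35.79120274 124.73832714]
0.6 [-139.26560918  405.04266781] [-32.26336985 -29.82512711]
```

View pics/left.png

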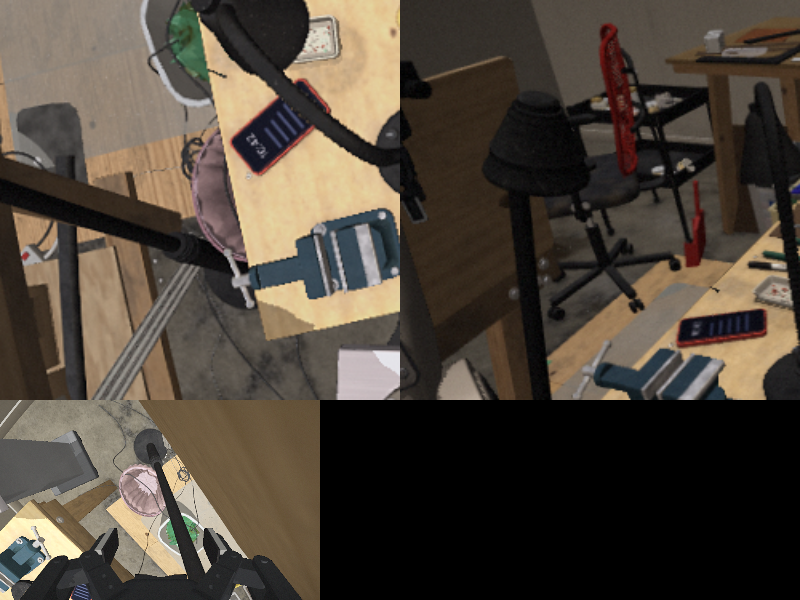

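```bash
python3 - <<'E'
from h import *
from scipy.optimize import least_squares
t=load('top0'); s=load('scene0'); w=load('wrist0')
# (cam,px) points on pole centreline; normals of ray-planes
pts=[(w,(306,92)),(w,(362,250)),(w,(388,340)),(s,(75,125)),(s,(82,190)),(s,(86,235)),(t,(20,269)),(t,(70,286)),(t,(112,301))]
def res(x):
    out=[]
    for d,p in pts:
        o,r=ray(d,*p); 
        n=np.cross(r,[x[2],x[3],1]); n/=np.linalg.norm(n); out.append(n@(o-[x[0],x[1],0]))
    return out
for vert in(1,0):
    f=(lambda y:res([*y,0,0])) if vert else res
    r=least_squares(f,[.35,.65] if vert else [.35,.65,0,0]); print(r.x,np.round(r.fun,3))
    x=[*r.x,0,0][:4]
for d,p in pts:
    o,r=ray(d,*p); A=np.array([[r[0],-x[2]],[r[1],-x[3]],[r[2],-1]]); k,z=np.linalg.lstsq(A,np.array([x[0],x[1],0])-o,rcond=None)[0]; print(p,'z',z)
o,r=ray(s,80,95);print('shade dir',o,r)
print(R.from_rotvec(telemetry.get_obs()['orientation']).as_matrix().round(3))
E
```

```text
[0.31583002 0.64719762] [ 0.086  0.004  0.003  0.085  0.032 -0.014  0.053 -0.013 -0.092]
[0.35062037 0.63690519 0.30164212 0.02243831] [ 0.001 -0.001  0.004 -0.003 -0.004 -0.009  0.009  0.006 -0.   ]
(306, 92) z -0.7616468746444931
(362, 250) z 0.034822516153202365
(388, 340) z 0.15193886623855823
(75, 125) z 0.18984168879962088
(82, 190) z -0.0010451237183132151
(86, 235) z -0.14826695631996298
(20, 269) z 0.04106189147714006
(70, 286) z -0.16710383592304548
(112, 301) z -0.41462872881279667
shade dir [-0.02969175 -0.43327162  0.61292667] [ 0.48363306  1.08527617 -0.35141232]
[[-0.928  0.373 -0.   ]
 [ 0.373  0.928 -0.001]
 [-0.    -0.001 -1.   ]]
```

```bash
cat >> h.py <<'E'
def cur():
    o=telemetry.get_obs(); return np.array(o['tcp_pos']),R.from_rotvec(o['orientation'])
def rows(tgts):
    p,r=cur()
    for P,Q in tgts:
        d=r.inv().apply(np.array(P)-p)/.25; w=(r.inv()*Q).as_rotvec()/np.pi
        print('[%s],[%s]'%(','.join('%.3f'%x for x in d),','.join('%.4f'%x for x in w)))
def toolR(yaw,tilt=np.radians(23),turn=0):
    # at turn 0: x=console y, y=up slope, z into cover
    c,s=np.cos(tilt),np.sin(tilt)
    M=np.array([[0,c,s],[1,0,0],[0,s,-c]])
    return R.from_euler('z',yaw)*R.from_matrix(M)*R.from_euler('z',turn)
E
python3 - <<'E'
from h import *
p,r=cur()
d=lambda yaw:toolR(yaw,0)
rows([([.25,.50,.50],r),([.40,.30,.52],d(.6)),([.47,.08,.52],d(.35)),([.43,-.15,.46],d(.2)),([.39,-.20,.33],toolR(.195))])
E
```

```text
[-0.183,-0.471,-0.977],[0.0000,0.0000,0.0000]
[-1.038,-0.990,-1.056],[-0.0004,0.0002,0.1875]
[-1.625,-1.702,-1.055],[-0.0004,0.0002,0.2671]
[-1.820,-2.616,-0.814],[-0.0004,0.0002,0.3148]
[-1.746,-2.860,-0.294],[-0.1174,-0.0632,0.3121]
```

>>> apply_moves(rows=[[[-0.18,-0.47,-0.98],[0,0,0]],[[-0.18,-0.47,-0.98],[0,0,0]],[[-0.18,-0.47,-0.98],[0,0,0]],[[-0.18,-0.47,-0.98],[0,0,0]],[[-0.18,-0.47,-0.98],[0,0,0]],[[-0.18,-0.47,-0.98],[0,0,0]]], jaw=0, newtons=60)

```text
clock: 0.9
tcp_pos: [0.25, 0.5003, 0.5036]
orientation: [0.598, 3.083, 0.007]
contact_force: [-0.6, -0.7, 0.3]
grip_width: 0.0428
gripper_force: 0.0
```

```bash
python3 - <<'E'
from h import *
print(cur()[0],telemetry.get_obs()['joints'].round(2),telemetry.get_obs()['clock'],telemetry.get_obs()['contact_force'])
d=lambda yaw:toolR(yaw,0)
rows([([.40,.30,.52],d(.6)),([.47,.08,.52],d(.35)),([.43,-.15,.46],d(.2)),([.39,-.20,.33],toolR(.195))])
E
```

```text
[0.24997589 0.50030235 0.50362947] [-1.26  0.15  0.05  1.46 -0.01  1.53 -0.02] 0.9 [-0.64429933 -0.67032247  0.2716885 ]
[-0.856,-0.519,-0.068],[0.0014,-0.0005,0.1872]
[-1.444,-1.230,-0.071],[0.0013,-0.0006,0.2667]
[-1.640,-2.145,0.165],[0.0013,-0.0007,0.3145]
[-1.566,-2.392,0.684],[-0.1158,-0.0641,0.3115]
```

>>> apply_moves(rows=[[[-0.86,-0.52,-0.07],[0,0,0.187]],[[-0.86,-0.52,-0.07],[0,0,0.187]],[[-0.86,-0.52,-0.07],[0,0,0.187]],[[-0.86,-0.52,-0.07],[0,0,0.187]],[[-0.86,-0.52,-0.07],[0,0,0.187]]])

```text
clock: 1.52
tcp_pos: [0.4037, 0.2954, 0.5178]
orientation: [1.476, 2.772, -0.003]
contact_force: [0.5, 0.9, 0.6]
grip_width: 0.0427
gripper_force: 0.0
```

```bash
python3 - <<'E'
from h import *
print(cur()[0],telemetry.get_obs()['joints'].round(2),telemetry.get_obs()['clock'],telemetry.get_obs()['contact_force'])
d=lambda yaw:toolR(yaw,0)
rows([([.47,.08,.52],d(.35)),([.43,-.15,.46],d(.2)),([.39,-.20,.33],toolR(.195))])
E
```

```text
[0.4036616  0.29538039 0.51781077] [-1.02  0.03  0.28  1.56 -0.01  1.55 -0.15] 1.525 [0.4517651  0.92683116 0.59003948]
[-0.863,-0.261,-0.007],[-0.0003,0.0006,0.0770]
[-1.537,-0.906,0.235],[-0.0002,0.0006,0.1248]
[-1.613,-1.150,0.755],[-0.1263,-0.0248,0.1248]
```

>>> apply_moves(rows=[[[-0.86,-0.26,-0.02],[0,0,0.077]],[[-0.86,-0.26,-0.02],[0,0,0.077]],[[-0.86,-0.26,-0.02],[0,0,0.077]],[[-0.86,-0.26,-0.02],[0,0,0.077]],[[-0.86,-0.26,-0.02],[0,0,0.077]]])

```text
clock: 2.15
tcp_pos: [0.4691, 0.0838, 0.5227]
orientation: [-1.794, -2.579, 0.003]
contact_force: [0.1, 0.6, 0.5]
grip_width: 0.0429
gripper_force: 0.0
```

```bash
python3 - <<'E'
from h import *
print(cur()[0],telemetry.get_obs()['joints'].round(2),telemetry.get_obs()['clock'],telemetry.get_obs()['contact_force'])
d=lambda yaw:toolR(yaw,0)
rows([([.43,-.15,.48],d(.2)),([.39,-.20,.33],toolR(.195))])
E
```

```text
[0.4690516  0.08383454 0.52267131] [-0.81 -0.03  0.5   1.61  0.02  1.57  0.04] 2.15 [0.09595814 0.58967474 0.53270144]
[-0.823,-0.471,0.172],[-0.0005,0.0002,0.0494]
[-0.954,-0.690,0.772],[-0.1280,-0.0100,0.0504]
```

>>> apply_moves(rows=[[[-0.82,-0.47,0.17],[0,0,0.05]],[[-0.82,-0.47,0.17],[0,0,0.05]],[[-0.82,-0.47,0.17],[0,0,0.05]],[[-0.82,-0.47,0.17],[0,0,0.05]],[[-0.82,-0.47,0.17],[0,0,0.05]]])

```text
clock: 2.78
tcp_pos: [0.4297, -0.1494, 0.4801]
orientation: [-1.99, -2.429, 0.002]
contact_force: [-0.4, 0.8, 0.2]
grip_width: 0.0429
gripper_force: 0.0
```

```bash
python3 - <<'E'
from h import *
print(cur()[0],telemetry.get_obs()['joints'].round(2),telemetry.get_obs()['clock'],telemetry.get_obs()['contact_force'])
rows([([.41,-.19,.32],toolR(.195))])
E
```

```text
[ 0.42972818 -0.14941783  0.48009486] [-0.62 -0.12  0.75  1.74  0.08  1.49  0.32] 2.775 [-0.39420496  0.80678552  0.23805698]
[-0.144,-0.108,0.641],[-0.1284,-0.0003,0.0008]
```

>>> apply_moves(rows=[[[-0.16,-0.12,0.66],[-0.128,0,0]],[[-0.16,-0.12,0.66],[-0.128,0,0]],[[-0.16,-0.12,0.66],[-0.128,0,0]],[[-0.16,-0.12,0.66],[-0.128,0,0]],[[-0.16,-0.12,0.66],[-0.128,0,0]],[[-0.16,-0.12,0.66],[-0.128,0,0]]])

```text
clock: 3.52
tcp_pos: [0.4121, -0.192, 0.319]
orientation: [1.798, 2.211, 0.451]
contact_force: [0.1, -0.3, 0.6]
grip_width: 0.0424
gripper_force: 0.0
```

```bash
python3 - <<'E'
from h import *
o=telemetry.get_obs()
print(cur()[0],o['joints'].round(2),o['clock'],o['contact_force'],(cur()[1].inv()*toolR(.195)).as_rotvec())
snap('wrist','w1')
a=cv2.imread('pics/w1.png'); cv2.imwrite('pics/w1b.png',cv2.resize(a,(800,500),interpolation=cv2.INTER_CUBIC))
w=load('w1')
for P in([.4526,-.1856,.1673],[.471,-.2737,.1646]): print(proj(w,P)*1.25)
E
```

```text
[ 0.4121104  -0.19198238  0.31900012] [-0.61 -0.31  0.9   2.22  0.07  0.77  0.47] 3.525 [ 0.05550062 -0.30557249  0.6244336 ] [ 0.00330644 -0.00135222  0.01020787]
[372.05315667 240.81715132]
[373.56313403 341.01995642]
```

View pics/w1b.png

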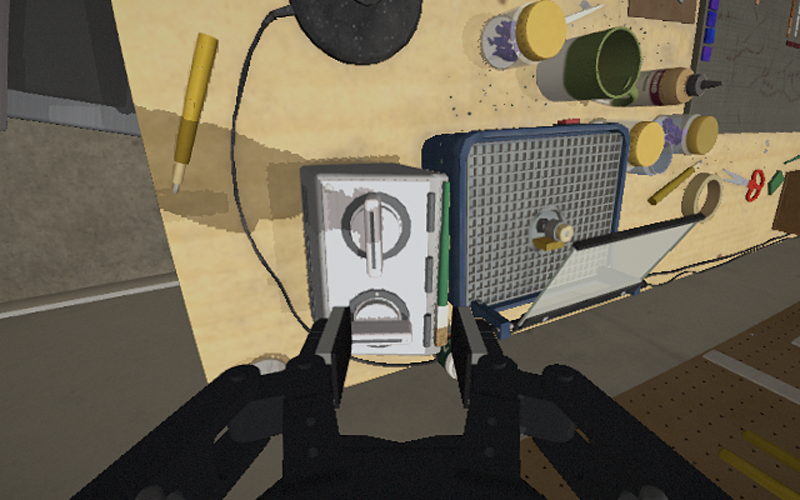

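The view is as fitted: wing A's top is centred near (374,236) in the enlarged frame, against a predicted (372,241). A closer crop will refine it.

```bash
python3 - <<'E'
from h import *
a=cv2.imread('pics/w1.png')[130:290,235:365]; cv2.imwrite('pics/w1c.png',cv2.resize(a,None,fx=3.7,fy=3.7,interpolation=cv2.INTER_CUBIC)[:600])
E
```

```text
(no output)
```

View pics/w1c.png

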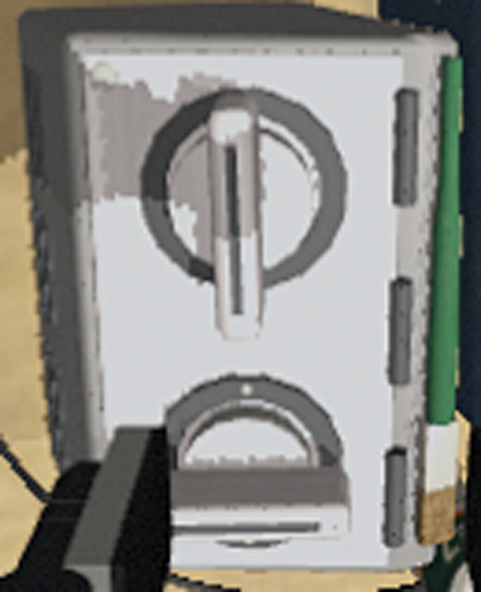

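```bash
cat > fit2.py <<'E'
from h import *
from fit import obs,A,B,cs,ct,t,s
from scipy.optimize import least_squares
w=load('w1'); cw=lambda x,y:np.array([(x+.5)/3.7-.5+235,(y+.5)/3.7-.5+130])
W=lambda x,P:R.from_euler('z',x[2]).apply(P)+[x[0],x[1],0]
o2=obs+[(w,cw(234.5,230),A)]
pa=tri(ray(t,*ct(272,352)),ray(s,*cs(206,160)),ray(w,*cw(234.5,230))); print('A tri',pa)
r=least_squares(lambda x:np.concatenate([proj(d,W(x,P))-p for d,p,P in o2]),[.5,-.2,0]); print(r.x,r.fun.round(1)); print('A',W(r.x,A))
n=R.from_euler('z',r.x[2]).apply([-np.sin(np.radians(23)),0,np.cos(np.radians(23))])
def onplane(d,p,h):
    o,v=ray(d,*p); P0=W(r.x,[0,.045,.125])+h*n; return o+v*(n@(P0-o))/(n@v)
e=onplane(w,cw(230,145),.046)-onplane(w,cw(238,315),.046); print('wing dir yaw',np.arctan2(-e[0],e[1]),np.linalg.norm(e),'z',e[2])
e=onplane(t,ct(205,362),.046)-onplane(t,ct(340,340),.046); print('wing dir yaw top',np.arctan2(-e[0],e[1]),np.linalg.norm(e))
for h in(.003,.006,.01):
    c=onplane(w,cw(244,189),h); ax=W(r.x,[0,.045,.125]); print('bezel',h,c-h*n-ax)
E
python3 fit2.py
```

```text
A tri [ 0.45354861 -0.18530517  0.16476518]
[ 0.4789577  -0.22596999  0.18927339] [-0.1  0.4  0.  -0.9 -0.2  1.6  0.4 -2.1 -0.   0.4]
A [ 0.45283852 -0.18515529  0.16734322]
wing dir yaw 0.2244624498409122 0.04594339216078671 z -0.0006860323113535016
wing dir yaw top 0.18517216600214018 0.045636966980233916
bezel 0.003 [-2.08188061e-04  3.94436241e-04 -5.52915559e-05]
bezel 0.006 [-1.82696779e-04  1.18047443e-03  1.81109387e-05]
bezel 0.01 [-0.00014871  0.00222853  0.00011598]
```

```bash
cat > goal.py <<'E'
from h import *
T=np.array([.4529,-.1850,.1670]); yaw=.195
n=R.from_euler('z',yaw).apply([-np.sin(np.radians(23)),0,np.cos(np.radians(23))])
E
python3 - <<'E'
from goal import *
rows([(T+.045*n,toolR(yaw)),(T+.003*n,toolR(yaw))])
E
```

```text
[-0.004,-0.084,0.443],[0.0009,-0.0005,0.0030]
[-0.004,-0.085,0.611],[0.0009,-0.0005,0.0030]
```

>>> apply_moves(rows=[[[-0.004,-0.084,0.2],[0.001,0,0.003]],[[-0.004,-0.084,0.35],[0.001,0,0.003]],[[-0.004,-0.084,0.44],[0.001,0,0.003]],[[-0.004,-0.084,0.44],[0.001,0,0.003]],[[-0.004,-0.084,0.44],[0.001,0,0.003]]])

```text
clock: 4.2
tcp_pos: [0.4301, -0.1848, 0.2133]
orientation: [1.81, 2.205, 0.449]
contact_force: [-0.2, 0.2, -0.4]
grip_width: 0.0427
gripper_force: 0.0
```

```bash
python3 - <<'E'
from goal import *
o=telemetry.get_obs(); print(o['joints'].round(2),o['contact_force'],o['clock'])
rows([(T+.045*n,toolR(yaw)),(T+.003*n,toolR(yaw))])
snap('wrist','w2'); w=load('w2')
a=cv2.imread('pics/w2.png')[140:400,200:440]; cv2.imwrite('pics/w2c.png',cv2.resize(a,None,fx=2.3,fy=2.3,interpolation=cv2.INTER_CUBIC))
for k in(-.022,0,.022): print((proj(w,T+k*toolR(yaw).apply([1,0,0]))-[200,140])*2.3)
E
```

```text
[-1.15 -0.34  1.45  2.34  0.27  0.5   0.33] [-0.24600163  0.17779777 -0.43578898] 4.2
[-0.018,0.010,0.025],[0.0001,-0.0001,0.0002]
[-0.019,0.010,0.193],[0.0001,-0.0001,0.0002]
[285.94440548 311.42844001]
[286.41187918 241.87643585]
[286.90484602 166.63536015]
```

View pics/w2c.png

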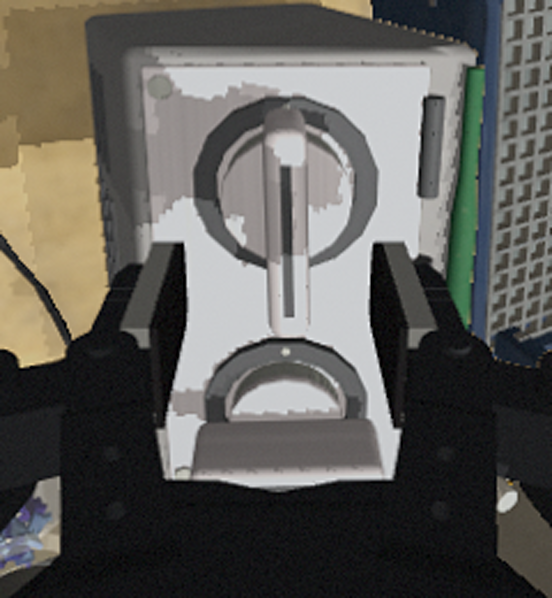

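The slot centre at (288,242) matches the predicted (286,242), so the stud position is confirmed. However, joints 2 and 3 sit at their limits, so I'll identify the arm's kinematics and find a better posture.

```bash
cat > kin.py <<'E'
from goal import *
from scipy.optimize import least_squares
import itertools
J=np.array([[-1.29709,.47781,.02234,1.55647,-.01149,1.10927,-.08311],[-1.26,.15,.05,1.46,-.01,1.53,-.02],[-1.02,.03,.28,1.56,-.01,1.55,-.15],[-.81,-.03,.5,1.61,.02,1.57,.04],[-.62,-.12,.75,1.74,.08,1.49,.32],[-.61,-.31,.9,2.22,.07,.77,.47],[-1.15,-.34,1.45,2.34,.27,.5,.33]])
Pp=np.array([[.25131,.62588,.25531],[.24998,.5003,.5036],[.40366,.29538,.51781],[.46905,.08383,.52267],[.42973,-.14942,.4801],[.41211,-.19198,.319],[.4301,-.1848,.2133]])
Rv=[[-.59605,-3.08433,.00285],[.598,3.083,.007],[1.476,2.772,-.003],[-1.794,-2.579,.003],[-1.99,-2.429,.002],[1.798,2.211,.451],[1.81,2.205,.449]]
def fk(q,x,sg):
    c,h,x0,x1,z1,x2,z2,x3,z3,c7=x; E=R.from_euler
    r=E('z',c+sg[0]*q[0]); p=np.array([0,0,h])+r.apply([x0,0,0])
    r=r*E('y',q[1])*E('z',sg[1]*q[2]); p=p+r.apply([x1,0,z1])
    r=r*E('y',q[3])*E('z',sg[2]*q[4]); p=p+r.apply([x2,0,z2])
    r=r*E('y',q[5])*E('z',sg[3]*q[6]+c7); p=p+r.apply([0,0,z3])+E('z',0).apply([0,0,0])
    return p,r
def fit(sg,c7):
    def f(x):
        o=[]
        for q,p,v in zip(J,Pp,Rv):
            a,b=fk(q,x,sg); o+=[(a-p)*10,(b.inv()*R.from_rotvec(v)).as_rotvec()]
        return np.concatenate(o)
    return least_squares(f,[-.1,.3,0,0,.4,0,.4,0,.2,c7])
if __name__=='__main__':
    best=min(((fit((-1,-1,s5,s7),c7),(-1,-1,s5,s7)) for s5 in(1,-1) for s7 in(1,-1) for c7 in(0,1.57,3.14,-1.57)),key=lambda t:t[0].cost)
    print(best[1],best[0].cost,best[0].x.round(3)); print(best[0].fun.reshape(-1,6).round(3))
    json.dump([best[0].x.tolist(),best[1]],open('kin.json','w'))
E
python3 kin.py
```

```text
(-1, -1, -1, -1) 0.017708207146221774 [-1.0400e-01  2.7900e-01 -9.0000e-03  1.0000e-02  4.7700e-01 -3.7000e-02
  4.8600e-01 -4.2235e+01  2.6500e-01  1.4680e+00]
[[ 0.067 -0.066 -0.056 -0.    -0.    -0.001]
 [-0.022  0.024 -0.004 -0.003 -0.003  0.002]
 [-0.001  0.051  0.02   0.004 -0.004 -0.003]
 [-0.031  0.012  0.003 -0.011  0.003 -0.006]
 [-0.016  0.068  0.071  0.003 -0.001  0.001]
 [ 0.027  0.023 -0.008 -0.011  0.035  0.004]
 [-0.018 -0.053 -0.027  0.003  0.04   0.003]]
```

```bash
cat > ik.py <<'E'
from kin import *
x,sg=json.load(open('kin.json'))
lo=np.array([-2.96,-.33,-1.40,.25,-1.36,.18,-2.9]); hi=np.array([2.96,2.08,1.44,2.43,4.5,1.91,2.9])
def ik(P,Q,q0,w=0,qn=None):
    def f(q):
        a,b=fk(q,x,sg); e=[(a-P)*10,(b.inv()*Q).as_rotvec()*1.0]
        if w: e.append(w*(q-qn))
        return np.concatenate(e)
    return least_squares(f,np.clip(q0,lo+1e-3,hi-1e-3),bounds=(lo,hi))
if __name__=='__main__':
    rng=np.random.default_rng(0)
    for nm,h,turn in(('pre',.045,0),('grasp',.003,0),('press',-.009,0),('end',-.009,1.57),('pre+90',.045,1.57)):
        S=[]
        for k in range(60):
            r=ik(T+h*n,toolR(yaw,turn=turn),rng.uniform(lo,hi)); S.append((r.cost,r.x))
        S.sort(key=lambda s:s[0]); ok=[s for s in S if s[0]<1e-5]
        print(nm,len(ok),S[0][0]); 
        for s in ok[::max(1,len(ok)//6)][:7]: print('   ',s[1].round(2))
E
python3 ik.py
```

```text
pre 42 2.0634157972668874e-24
    [-1.03  0.08  1.44  2.3  -0.62  0.6   1.07]
    [ 0.91  0.02 -0.49  2.29 -0.47  0.57  0.98]
    [ 1.    0.02 -0.58  2.29 -0.47  0.57  0.98]
    [ 0.95  0.02 -0.53  2.29 -0.47  0.57  0.98]
    [ 1.81  0.04 -1.4   2.31 -0.42  0.56  0.95]
    [ 1.82  0.04 -1.4   2.31 -0.42  0.56  0.95]
grasp 39 1.938995882853077e-25
    [ 0.03  0.12  0.35  2.29 -0.63  0.5   1.09]
    [ 0.16  0.12  0.22  2.29 -0.6   0.49  1.07]
    [ 0.06  0.12  0.32  2.29 -0.63  0.5   1.09]
    [ 1.39  0.19 -1.03  2.31 -0.22  0.43  0.78]
    [ 1.01  0.13 -0.64  2.3  -0.4   0.45  0.92]
    [-0.73  0.28  1.16  2.28 -0.95  0.63  1.33]
    [-0.87  0.51  1.39  2.27 -1.2   0.83  1.5 ]
press 37 1.5298178564161382e-26
    [ 1.62  0.42 -1.3   2.31  0.36  0.42  0.3 ]
    [ 0.71  0.15 -0.34  2.3  -0.48  0.44  0.99]
    [ 1.68  0.54 -1.38  2.3   0.64  0.47  0.07]
    [ 1.68  0.57 -1.39  2.3   0.68  0.49  0.04]
    [ 1.48  0.28 -1.13  2.31  0.    0.39  0.59]
    [ 1.31  0.22 -0.96  2.31 -0.19  0.4   0.76]
    [-0.35  0.19  0.73  2.29 -0.8   0.52  1.22]
end 24 2.4751937671488356e-23
    [ 0.06  0.15  0.31  2.29 -0.67  0.48 -0.45]
    [-0.01  0.15  0.38  2.29 -0.69  0.48 -0.44]
    [ 1.34  0.23 -0.99  2.31 -0.17  0.4  -0.84]
    [ 0.86  0.15 -0.5   2.3  -0.43  0.43 -0.62]
    [ 1.64  0.45 -1.32  2.31  0.44  0.43 -1.33]
    [ 1.04  0.17 -0.68  2.3  -0.36  0.42 -0.68]
pre+90 33 8.58279187888172e-25
    [ 0.42  0.02 -0.01  2.29 -0.49  0.57 -0.58]
    [ 1.82  0.04 -1.4   2.31 -0.42  0.56 -0.62]
    [ 0.57  0.02 -0.16  2.29 -0.48  0.57 -0.59]
    [ 0.19  0.02  0.21  2.29 -0.5   0.57 -0.58]
    [ 1.82  0.04 -1.4   2.31 -0.42  0.56 -0.62]
    [ 0.6   0.02 -0.18  2.29 -0.48  0.57 -0.59]
    [-0.18  0.02  0.58  2.29 -0.51  0.57 -0.58]
```

```bash
cat > sim.py <<'E'
from ik import *
L=np.array([[-2.96,2.96],[-.34,2.1],[-1.41,1.46],[.24,2.44],[-1.37,4.51],[.17,1.92],[-2.96,2.96]])
def jac(q):
    p,r=fk(q,x,sg); C=[]
    for i in range(7):
        d=q.copy(); d[i]+=1e-5; a,b=fk(d,x,sg); C.append(np.r_[(a-p),(b*r.inv()).as_rotvec()]/1e-5)
    return np.array(C).T
def go(q,P,Q,steps=40,lam=.02):
    p0,r0=fk(q,x,sg); dv=(Q*r0.inv()).as_rotvec()
    for k in range(1,steps+9):
        s=min(1,k/steps); Pt=p0+s*(P-p0); Qt=R.from_rotvec(s*dv)*r0
        for _ in range(3):
            p,r=fk(q,x,sg); e=np.r_[Pt-p,(Qt*r.inv()).as_rotvec()]; Jm=jac(q)
            q=np.clip(q+Jm.T@np.linalg.solve(Jm@Jm.T+lam**2*np.eye(6),e),L[:,0],L[:,1])
    p,r=fk(q,x,sg); return q,np.linalg.norm(P-p),(Q*r.inv()).magnitude()
if __name__=='__main__':
    q=J[0]
    for i in range(1,7):
        q,a,b=go(q,Pp[i],R.from_rotvec(Rv[i])); print(q.round(2),round(a,4),round(b,3),'actual',J[i])
E
python3 sim.py
```

```text
[-1.25  0.15  0.05  1.46 -0.01  1.53 -0.02] 0.0 0.0 actual [-1.26  0.15  0.05  1.46 -0.01  1.53 -0.02]
[-1.02  0.03  0.28  1.57 -0.01  1.55 -0.14] 0.0 0.0 actual [-1.02  0.03  0.28  1.56 -0.01  1.55 -0.15]
[-0.81 -0.03  0.5   1.61  0.02  1.56  0.05] 0.0 0.0 actual [-0.81 -0.03  0.5   1.61  0.02  1.57  0.04]
[-0.61 -0.11  0.76  1.75  0.08  1.48  0.34] 0.0 0.0 actual [-0.62 -0.12  0.75  1.74  0.08  1.49  0.32]
[-0.59 -0.3   0.91  2.21  0.    0.79  0.54] 0.0 0.0 actual [-0.61 -0.31  0.9   2.22  0.07  0.77  0.47]
[-0.87 -0.04  1.24  2.31 -0.41  0.56  0.9 ] 0.0 0.0 actual [-1.15 -0.34  1.45  2.34  0.27  0.5   0.33]
```

```bash
cat > srch.py <<'E'
from sim import *
import sys
q0=telemetry.get_obs()['joints']
Lm=lambda q:np.min(np.minimum(q-L[:,0],L[:,1]-q)[:6])
def tail(q,pr=False):
    m=9
    for h,tn in((.045,0),(.003,0),(-.009,0),(-.009,.8),(-.009,1.6)):
        q,a,b=go(q,T+h*n,toolR(yaw,turn=tn),steps=12); m=min(m,Lm(q)) if a<.001 else -1
        if pr: print('   ',q.round(2),round(a,4),round(Lm(q),2))
        if m<0: break
    return m
rng=np.random.default_rng(int(sys.argv[1])); qa,_,_=go(q0,T+.12*n,toolR(yaw),steps=12); print(qa.round(2),_)
res=[]
for k in range(40):
    v=[(np.array([rng.uniform(.42,.65),rng.uniform(-.22,-.1),rng.uniform(.3,.5)]),rng.uniform(-.5,1.2),rng.uniform(-.2,.5)) for _ in range(rng.integers(1,3))]
    q=qa; bad=0
    for P,yw,tl in v:
        q,a,b=go(q,P,toolR(yw,tl),steps=15); bad+=a>.003
    if bad: continue
    q2,a,b=go(q,T+.12*n,toolR(yaw),steps=15)
    res.append((tail(q2),v,q,q2))
res.sort(key=lambda t:-t[0])
for m,v,q,q2 in res[:4]: print(round(m,3),[(P.round(2).tolist(),round(y,2),round(t,2)) for P,y,t in v],q.round(2),q2.round(2))
tail(res[0][3],True)
E
time python3 srch.py 1
```

```text
[-0.78 -0.34  1.1   2.28  0.1   0.7   0.47] 0.0019952735253639217
0.145 [([0.56, -0.22, 0.34], 0.65, 0.2)] [-0.31  0.3   0.75  1.72 -0.42  1.15  1.22] [-0.36 -0.18  0.76  2.27 -0.21  0.71  0.74]
0.144 [([0.52, -0.18, 0.32], -0.15, -0.0), ([0.49, -0.18, 0.42], 1.15, 0.34)] [-0.51  0.16  0.99  1.73 -0.48  1.4   1.73] [-0.44 -0.2   0.83  2.27 -0.17  0.7   0.71]
0.14 [([0.53, -0.11, 0.38], 0.5, -0.18), ([0.57, -0.11, 0.47], 1.01, 0.26)] [-0.64  0.25  0.98  1.54 -0.47  1.43  1.38] [-0.58 -0.24  0.94  2.27 -0.08  0.7   0.64]
0.058 [([0.46, -0.21, 0.47], 0.96, 0.41)] [-1.23 -0.34  1.44  1.73 -0.06  1.34  1.2 ] [-0.65 -0.27  1.    2.28 -0.03  0.69  0.58]
    [-0.43  0.03  0.83  2.29 -0.52  0.57  0.99] 0.0 0.15
    [-0.39  0.16  0.78  2.29 -0.75  0.54  1.18] 0.0 0.15
    [-0.37  0.19  0.76  2.29 -0.81  0.53  1.23] 0.0 0.15
    [-0.48  0.22  0.88  2.28 -0.86  0.55  0.47] 0.0 0.16
    [-0.6   0.26  1.    2.28 -0.93  0.58 -0.28] 0.0 0.16
real	0m8.029s
user	0m8.506s
sys	0m0.057s
```

```bash
python3 - <<'E'
from goal import *
rows([(T+.12*n,toolR(yaw)),([.56,-.22,.34],toolR(.65,.2))]); print(T+.12*n)
E
```

```text
[-0.016,0.012,-0.274],[0.0001,0.0000,-0.0004]
[-0.236,0.644,-0.277],[0.0631,0.0430,-0.1389]
[ 0.4069009  -0.19408527  0.27746058]
```

>>> apply_moves(rows=[[[-0.01,0.01,-0.15],[0,0,0]],[[-0.01,0.01,-0.27],[0,0,0]],[[-0.06,0.15,-0.27],[0.014,0.009,-0.03]],[[-0.12,0.32,-0.28],[0.03,0.02,-0.07]],[[-0.18,0.48,-0.28],[0.047,0.032,-0.1]],[[-0.24,0.64,-0.28],[0.063,0.043,-0.14]],[[-0.24,0.64,-0.28],[0.063,0.043,-0.14]],[[-0.24,0.64,-0.28],[0.063,0.043,-0.14]]])

```text
clock: 5.25
tcp_pos: [0.4969, -0.1925, 0.366]
orientation: [1.339, 2.681, 0.263]
contact_force: [0.1, 0.6, 0.1]
grip_width: 0.0424
gripper_force: 0.0
```

```bash
python3 - <<'E'
from sim import *
o=telemetry.get_obs(); q=o['joints']; print(q.round(2),o['tcp_pos'],o['contact_force'],o['clock'])
rows([(T+.12*n,toolR(yaw))])
for h,tn in((.12,0),(.045,0),(.003,0),(-.009,0),(-.009,.8),(-.009,1.6),(.0,1.6),(.06,1.6),(.12,1.6)):
    q,a,b=go(q,T+h*n,toolR(yaw,turn=tn),steps=12); print(q.round(2),round(a,4))
E
```

```text
[-1.33 -0.34  1.45  1.9   0.23  1.1   0.71] [ 0.49690951 -0.19246601  0.36603071] [0.12168052 0.55729578 0.08190783] 5.25
[0.224,-0.360,0.275],[-0.0551,-0.0308,0.1389]
[-0.78 -0.34  1.1   2.28  0.1   0.7   0.47] 0.0003
[-1.18 -0.16  1.46  2.32 -0.17  0.52  0.7 ] 0.0323
[-0.7   0.25  1.12  2.29 -0.92  0.61  1.3 ] 0.0
[-0.65  0.29  1.07  2.28 -0.98  0.61  1.35] 0.0
[-0.76  0.38  1.21  2.28 -1.09  0.69  0.63] 0.0
[-0.82  0.5   1.32  2.27 -1.2   0.79 -0.1 ] 0.0
[-0.85  0.49  1.35  2.27 -1.18  0.8  -0.12] 0.0
[-0.14 -0.01  0.55  2.29 -0.45  0.6  -0.65] 0.0
[-0.11 -0.15  0.54  2.27 -0.29  0.72 -0.78] 0.0
```

```bash
cat > srch2.py <<'E'
from sim import *
import sim,sys
q0=telemetry.get_obs()['joints']
Lm=lambda q:np.min(np.minimum(q-L[:,0],L[:,1]-q)[:6])
def leg(q,P,Q):   # several sub-legs to watch margins
    p0,r0=fk(q,x,sg); dv=(Q*r0.inv()).as_rotvec(); m=9
    for s in(.25,.5,.75,1):
        q,a,b=go(q,p0+s*(np.array(P)-p0),R.from_rotvec(s*dv)*r0,steps=4); m=min(m,Lm(q) if a<.002 else -1)
    return q,m
if __name__=='__main__':
    rng=np.random.default_rng(int(sys.argv[1])); res=[]
    for k in range(150):
        az1=rng.uniform(0,.9); r1=rng.uniform(.42,.55); z1=rng.uniform(.49,.54); az2=rng.uniform(-.3,.1)+0*az1; r2=rng.uniform(.55,.8); z2=rng.uniform(.44,.52)
        y1=rng.uniform(-.3,1.2); y2=rng.uniform(-.4,.6)
        W=[([.43,-.15,.49],toolR(.3,0)),([r1*np.cos(az1),r1*np.sin(az1),z1],toolR(y1,0)),([r2*np.cos(az1),r2*np.sin(az1),z1],toolR(y1,0)),([r2*np.cos(az2),r2*np.sin(az2),z2],toolR(y2,0)),(T+.16*n+[.03,0,.0],toolR(yaw,.25)),(T+.07*n,toolR(yaw)),(T+.003*n,toolR(yaw)),(T-.01*n,toolR(yaw)),(T-.01*n,toolR(yaw,turn=.8)),(T-.01*n,toolR(yaw,turn=1.65)),(T+.1*n,toolR(yaw,turn=1.6))]
        q=q0; ms=[]; qs=[]
        for i,(P,Q) in enumerate(W):
            q,m=leg(q,P,Q); ms.append(m); qs.append(q)
            if i>0 and m<.05: break
        else: res.append((min(ms[2:]),ms,qs,[np.round(v,2) for v in(az1,r1,z1,az2,r2,z2,y1,y2)]))
    res.sort(key=lambda t:-t[0]); print(len(res))
    for r in res[:4]: print(round(r[0],3),np.round(r[1],2),r[3])
    for q in res[0][2]: print(q.round(2),fk(q,x,sg)[0].round(3))
E
time python3 srch2.py 1
```

```text
11
0.143 [0.05 0.05 0.2  0.16 0.23 0.15 0.15 0.15 0.15 0.15 0.14] [np.float64(0.75), np.float64(0.46), np.float64(0.5), np.float64(-0.04), np.float64(0.75), np.float64(0.52), np.float64(-0.07), np.float64(0.08)]
0.143 [0.05 0.06 0.24 0.22 0.23 0.15 0.15 0.15 0.15 0.16 0.14] [np.float64(0.72), np.float64(0.46), np.float64(0.5), np.float64(0.01), np.float64(0.73), np.float64(0.51), np.float64(-0.08), np.float64(0.46)]
0.142 [0.05 0.05 0.28 0.25 0.23 0.15 0.15 0.15 0.15 0.16 0.14] [np.float64(0.68), np.float64(0.44), np.float64(0.5), np.float64(-0.19), np.float64(0.7), np.float64(0.51), np.float64(0.03), np.float64(0.2)]
0.141 [0.05 0.08 0.18 0.23 0.23 0.15 0.15 0.15 0.15 0.16 0.14] [np.float64(0.45), np.float64(0.42), np.float64(0.5), np.float64(-0.09), np.float64(0.76), np.float64(0.47), np.float64(-0.29), np.float64(-0.19)]
[-1.09 -0.23  1.11  1.73  0.2   1.51  0.3 ] [ 0.43 -0.15  0.49]
[-1.21 -0.07  0.33  1.7   0.02  1.51 -0.96] [0.333 0.312 0.501]
[-1.02  0.63  0.35  0.82 -0.21  1.72 -0.84] [0.549 0.513 0.501]
[-0.26  0.65  0.46  0.77 -0.28  1.76  0.14] [ 0.751 -0.033  0.517]
[-0.25 -0.11  0.62  2.12 -0.12  0.91  0.63] [ 0.422 -0.197  0.314]
[-0.28 -0.04  0.68  2.29 -0.41  0.61  0.91] [ 0.426 -0.19   0.231]
[-0.27  0.14  0.65  2.29 -0.71  0.52  1.15] [ 0.452 -0.185  0.17 ]
[-0.25  0.18  0.63  2.29 -0.77  0.51  1.2 ] [ 0.457 -0.184  0.158]
[-0.35  0.19  0.74  2.29 -0.81  0.52  0.43] [ 0.457 -0.184  0.158]
[-0.46  0.22  0.86  2.28 -0.86  0.55 -0.39] [ 0.457 -0.184  0.158]
[-0.51 -0.16  0.89  2.28 -0.22  0.66 -0.85] [ 0.415 -0.193  0.259]
real	1m56.879s
user	1m57.381s
sys	0m0.045s
```

```bash
cat > wp.py <<'E'
from goal import *
import sys
az1,r1,z1,az2,r2,z2,y1,y2=.45,.42,.5,-.09,.76,.49,-.29,-.19
W=[([.43,-.15,.49],toolR(.3,0)),([r1*np.cos(az1),r1*np.sin(az1),z1],toolR(y1,0)),([r2*np.cos(az1),r2*np.sin(az1),z1],toolR(y1,0)),([r2*np.cos(az2),r2*np.sin(az2),z2],toolR(y2,0)),(T+.16*n+[.03,0,.0],toolR(yaw,.25)),(T+.07*n,toolR(yaw)),(T+.003*n,toolR(yaw)),(T-.01*n,toolR(yaw))]
o=telemetry.get_obs(); print(o['joints'].round(2),o['tcp_pos'].round(4),o['contact_force'].round(1),o['clock'])
rows(W[int(sys.argv[1]):int(sys.argv[1])+2])
E
python3 wp.py 0
```

```text
[-1.33 -0.34  1.45  1.9   0.23  1.1   0.71] [ 0.4969 -0.1925  0.366 ] [0.1 0.6 0.1] 5.25
[0.275,-0.002,-0.520],[0.0703,0.0012,0.1091]
[1.464,0.631,-0.472],[0.0698,-0.0199,0.2961]
```

>>> apply_moves(rows=[[[0.07,0,-0.14],[0.018,0,0.027]],[[0.14,0,-0.28],[0.035,0,0.055]],[[0.21,0,-0.4],[0.053,0,0.08]],[[0.27,0,-0.52],[0.07,0,0.109]],[[0.27,0,-0.52],[0.07,0,0.109]]])

```text
clock: 5.88
tcp_pos: [0.4316, -0.1505, 0.4909]
orientation: [1.861, 2.525, -0.002]
contact_force: [-0.8, -0.7, -0.6]
grip_width: 0.0427
gripper_force: 0.0
```

```bash
python3 wp.py 0
```

```text
[-0.93 -0.2   0.97  1.73  0.17  1.53  0.33] [ 0.4316 -0.1505  0.4909] [-0.8 -0.7 -0.6] 5.875
[0.004,-0.005,0.003],[0.0008,0.0016,0.0002]
[1.336,0.191,-0.043],[0.0012,0.0013,0.1880]
```

>>> apply_moves(rows=[[[0.25,0.04,-0.02],[0,0,0.035]],[[0.5,0.08,-0.03],[0,0,0.07]],[[0.75,0.12,-0.04],[0,0,0.105]],[[0.98,0.15,-0.04],[0,0,0.14]],[[0.98,0.15,-0.04],[0,0,0.14]]])

```text
clock: 6.5
tcp_pos: [0.393, 0.0982, 0.4973]
orientation: [2.359, 2.068, -0.005]
contact_force: [0.7, -1.2, -0.2]
grip_width: 0.0428
gripper_force: 0.0
```

```bash
python3 wp.py 1
```

```text
[-0.93 -0.19  0.44  1.78  0.08  1.54 -0.63] [0.393  0.0982 0.4973] [ 0.7 -1.2 -0.2] 6.5
[0.327,-0.103,-0.013],[0.0005,0.0017,0.0506]
[1.074,1.034,-0.015],[0.0005,0.0017,0.0506]
```

```bash
cat > chk.py <<'E'
from srch2 import *
Wt=[(T+.16*n+[.03,0,.0],toolR(yaw,.25)),(T+.07*n,toolR(yaw)),(T+.003*n,toolR(yaw)),(T-.01*n,toolR(yaw)),(T-.01*n,toolR(yaw,turn=.8)),(T-.01*n,toolR(yaw,turn=1.65)),(T+.1*n,toolR(yaw,turn=1.6))]
for pre in ([],[([.62,.16,.5],toolR(-.1,0)),([.65,-.08,.48],toolR(0,0))],[([.62,.16,.5],toolR(-.1,0)),([.65,-.15,.45],toolR(.2,0))],[([.7,-.05,.48],toolR(.1,0))]):
    q=q0; o=[]
    for P,Q in pre+Wt: q,m=leg(q,P,Q); o.append(round(m,2))
    print(o,q.round(2))
E
python3 chk.py
```

```text
[np.float64(0.02), np.float64(0.04), -1, np.float64(0.16), np.float64(0.16), np.float64(0.12), -1] [-0.75 -0.24  1.1   2.29 -0.05  0.65 -0.99]
[np.float64(0.29), np.float64(0.35), np.float64(0.22), np.float64(0.15), np.float64(0.15), np.float64(0.15), np.float64(0.16), np.float64(0.16), np.float64(0.13)] [-0.68 -0.21  1.04  2.29 -0.11  0.65 -0.94]
[np.float64(0.29), np.float64(0.37), np.float64(0.23), np.float64(0.15), np.float64(0.15), np.float64(0.15), np.float64(0.15), np.float64(0.16), np.float64(0.14)] [-0.61 -0.19  0.99  2.29 -0.16  0.65 -0.9 ]
[np.float64(0.3), np.float64(0.21), np.float64(0.15), np.float64(0.14), np.float64(0.15), np.float64(0.16), np.float64(0.16), np.float64(0.0)] [-0.74 -0.24  1.09  2.29 -0.06  0.65 -0.99]
```

Option 3 (out, then right at a larger radius) gives good margins all the way.

```bash
python3 - <<'E'
from goal import *
rows([([.62,.16,.5],toolR(-.1,0)),([.65,-.15,.46],toolR(.2,0))])
E
```

```text
[0.364,0.868,-0.012],[0.0004,0.0017,-0.0099]
[-0.849,1.149,0.155],[0.0001,0.0017,-0.1054]
```

>>> apply_moves(rows=[[[0.09,0.22,-0.02],[0,0,0]],[[0.18,0.44,-0.02],[0,0,0]],[[0.27,0.65,-0.02],[0,0,-0.005]],[[0.36,0.87,-0.02],[0,0,-0.01]],[[0.12,0.92,0.0],[0,0,-0.03]],[[-0.12,0.97,0.03],[0,0,-0.05]],[[-0.36,0.99,0.06],[0,0,-0.07]],[[-0.6,0.99,0.1],[0,0,-0.09]],[[-0.84,0.99,0.15],[0,0,-0.105]],[[-0.84,0.99,0.15],[0,0,-0.105]]])

```text
clock: 7.75
tcp_pos: [0.6073, -0.1564, 0.4626]
orientation: [2.009, 2.408, -0.007]
contact_force: [-0.9, 0.0, 0.2]
grip_width: 0.0425
gripper_force: 0.0
```

```bash
python3 - <<'E'
from srch2 import *
from chk import Wt
print(q0.round(2),telemetry.get_obs()['clock'])
q=q0
for P,Q in Wt: q,m=leg(q,P,Q); print(round(m,2),q.round(2))
rows([(T+.14*n+[.01,0,.0],toolR(yaw,.35)),(T+.07*n,toolR(yaw))])
E
```

```text
[np.float64(0.22), np.float64(0.15), np.float64(0.15), np.float64(0.15), np.float64(0.15), np.float64(0.16), np.float64(0.14)] [-0.65 -0.2   1.02  2.29 -0.13  0.65 -0.93]
[np.float64(0.34), np.float64(0.35), np.float64(0.22), np.float64(0.15), np.float64(0.15), np.float64(0.15), np.float64(0.16), np.float64(0.16), np.float64(0.13)] [-0.69 -0.21  1.05  2.29 -0.1   0.65 -0.95]
[np.float64(0.34), np.float64(0.37), np.float64(0.23), np.float64(0.15), np.float64(0.15), np.float64(0.15), np.float64(0.15), np.float64(0.16), np.float64(0.14)] [-0.62 -0.19  1.    2.29 -0.15  0.65 -0.91]
[np.float64(0.31), np.float64(0.22), np.float64(0.15), np.float64(0.14), np.float64(0.15), np.float64(0.16), np.float64(0.16), np.float64(0.12)] [-0.71 -0.22  1.07  2.29 -0.09  0.65 -0.97]
[-0.34  0.32  0.68  1.41 -0.2   1.48  0.51] 7.75
0.22 [-0.37 -0.12  0.72  2.12 -0.09  0.91  0.6 ]
0.15 [-0.4  -0.05  0.8   2.29 -0.39  0.61  0.89]
0.15 [-0.38  0.16  0.77  2.29 -0.75  0.53  1.18]
0.15 [-0.36  0.2   0.75  2.29 -0.81  0.52  1.23]
0.15 [-0.47  0.22  0.86  2.28 -0.86  0.55  0.47]
0.16 [-0.59  0.26  1.    2.28 -0.94  0.58 -0.33]
0.14 [-0.65 -0.2   1.02  2.29 -0.13  0.65 -0.93]
[-0.008,-0.807,0.667],[-0.1115,0.0031,-0.0043]
[0.003,-0.737,0.925],[-0.1278,0.0032,-0.0042]
```

>>> apply_moves(rows=[[[0,-0.16,0.13],[-0.022,0,0]],[[0,-0.32,0.26],[-0.045,0,0]],[[0,-0.48,0.4],[-0.067,0,0]],[[0,-0.64,0.53],[-0.09,0.002,0]],[[-0.005,-0.79,0.66],[-0.11,0.003,-0.004]],[[0,-0.77,0.75],[-0.118,0.003,-0.004]],[[0.002,-0.75,0.85],[-0.125,0.003,-0.004]],[[0.003,-0.737,0.925],[-0.128,0.003,-0.004]],[[0.003,-0.737,0.925],[-0.128,0.003,-0.004]]])

```text
clock: 8.88
tcp_pos: [0.4289, -0.1828, 0.2303]
orientation: [1.803, 2.216, 0.452]
contact_force: [0.2, -0.2, 1.0]
grip_width: 0.043
gripper_force: 0.0
```

```bash
python3 wp.py 6
```

```text
[-0.43  0.01  0.88  2.31 -0.48  0.56  1.03] [ 0.4289 -0.1828  0.2303] [ 0.2 -0.2  1. ] 8.875
[-0.029,-0.014,0.257],[-0.0003,-0.0021,0.0027]
[-0.029,-0.014,0.309],[-0.0003,-0.0021,0.0027]
```

>>> apply_moves(rows=[[[-0.029,-0.014,0.04],[0,-0.002,0.003]],[[-0.029,-0.014,0.1],[0,-0.002,0.003]],[[-0.029,-0.014,0.13],[0,-0.002,0.003]],[[-0.029,-0.014,0.13],[0,-0.002,0.003]]])

```text
clock: 9.38
tcp_pos: [0.4414, -0.188, 0.2008]
orientation: [1.809, 2.203, 0.451]
contact_force: [-0.1, 0.3, -0.4]
grip_width: 0.0427
gripper_force: 0.0
```

```bash
python3 wp.py 6
```

```text
[-0.37  0.13  0.87  2.32 -0.74  0.53  1.28] [ 0.4414 -0.188   0.2008] [-0.1  0.3 -0.4] 9.375
[0.003,-0.010,0.131],[0.0008,-0.0000,0.0002]
[0.003,-0.010,0.183],[0.0008,-0.0000,0.0002]
```

>>> apply_moves(rows=[[[0.003,-0.01,0.05],[0.001,0,0]],[[0.003,-0.01,0.1],[0.001,0,0]],[[0.003,-0.01,0.13],[0.001,0,0]],[[0.003,-0.01,0.13],[0.001,0,0]]])

```text
clock: 9.88
tcp_pos: [0.4517, -0.185, 0.1702]
orientation: [1.81, 2.205, 0.449]
contact_force: [-0.7, -0.1, -0.3]
grip_width: 0.0422
gripper_force: 0.0
```

```bash
python3 wp.py 6
```

```text
[-0.29  0.23  0.78  2.33 -0.94  0.5   1.46] [ 0.4517 -0.185   0.1702] [-0.7 -0.1 -0.3] 9.875
[-0.001,-0.001,0.002],[-0.0000,-0.0001,0.0003]
[-0.001,-0.001,0.054],[-0.0000,-0.0001,0.0003]
```

>>> apply_moves(rows=[[[0,0,0],[0,0,0]],[[0,0,0],[0,0,0]],[[0,0,0],[0,0,0]],[[0,0,0],[0,0,0]],[[0,0,0],[0,0,0]],[[0,0,0],[0,0,0]]], jaw=-1, newtons=70)

```text
clock: 10.62
tcp_pos: [0.4518, -0.1848, 0.1699]
orientation: [1.81, 2.205, 0.448]
contact_force: [-1.5, -0.5, 4.5]
grip_width: 0.011
gripper_force: 71.1
```

```bash
python3 wp.py 6; python3 - <<'E'
from srch2 import *
q=q0
for h,t in((-.009,0),(-.009,.4),(-.009,.8),(-.009,1.2),(-.009,1.65),(0,1.6),(.05,1.6)): q,m=leg(q,T+h*n,toolR(yaw,turn=t)); print(round(m,2),q.round(2))
E
```

```text
[-0.29  0.23  0.78  2.33 -0.94  0.5   1.46] [ 0.4518 -0.1848  0.1699] [-1.5 -0.5  4.5] 10.625
[-0.002,-0.001,0.000],[-0.0000,-0.0001,0.0004]
[-0.002,-0.001,0.052],[-0.0000,-0.0001,0.0004]
0.12 [-0.41  0.2   0.8   2.29 -0.83  0.53  1.24]
0.15 [-0.46  0.21  0.85  2.28 -0.85  0.54  0.86]
0.16 [-0.52  0.23  0.92  2.28 -0.88  0.56  0.48]
0.16 [-0.58  0.25  0.98  2.28 -0.92  0.58  0.11]
0.16 [-0.64  0.28  1.06  2.28 -0.97  0.6  -0.31]
0.16 [-0.67  0.25  1.08  2.28 -0.92  0.6  -0.3 ]
0.14 [-0.9  -0.    1.29  2.3  -0.47  0.57 -0.65]
```

>>> apply_moves(rows=[[[0,0,0.02],[0,0,0]],[[0,0,0.035],[0,0,0]],[[0,0,0.046],[0,0,0]],[[0,0,0.046],[0,0,0]],[[0,0,0.046],[0,0,0]]])

```text
clock: 11.25
tcp_pos: [0.4563, -0.184, 0.1591]
orientation: [1.81, 2.205, 0.449]
contact_force: [-4.1, 0.1, 7.9]
grip_width: 0.0105
gripper_force: 71.7
```

```bash
python3 - <<'E'
from goal import *
o=telemetry.get_obs(); r=cur()[1]; print(o['joints'].round(2),'F tool',r.inv().apply(o['contact_force']).round(1),'M',r.inv().apply(o['moment']).round(2),'depth',(n@(T+.003*n-o['tcp_pos'])*1000).round(2))
E
```

```text
[-0.26  0.26  0.75  2.33 -1.01  0.49  1.52] F tool [ 0.9 -0.6 -8.8] M [ 0.57  0.16 -0.02] depth 11.63
```

>>> apply_moves(rows=[[[0,0,0],[0,0,0.03]],[[0,0,0],[0,0,0.07]],[[0,0,0],[0,0,0.11]],[[0,0,0],[0,0,0.15]],[[0,0,0],[0,0,0.19]],[[0,0,0],[0,0,0.23]],[[0,0,0],[0,0,0.25]],[[0,0,0],[0,0,0.25]]])

```text
clock: 12.25
tcp_pos: [0.457, -0.1842, 0.1595]
orientation: [2.619, 1.398, 0.579]
contact_force: [-2.5, -0.0, 7.8]
grip_width: 0.0106
gripper_force: 71.8
```

```bash
cat > st.py <<'E'
from goal import *
o=telemetry.get_obs(); r=cur()[1]; e=(toolR(yaw).inv()*r).as_rotvec()
print(o['joints'].round(2),'F tool',r.inv().apply(o['contact_force']).round(1),'M',r.inv().apply(o['moment']).round(2),'depth',(n@(T+.003*n-o['tcp_pos'])*1000).round(2),'rot',e.round(3),'lat',(toolR(yaw).inv().apply(o['tcp_pos']-T)*1000).round(1),o['grip_width'])
E
python3 st.py
```

```text
[-0.39  0.3   0.92  2.34 -1.1   0.55  0.82] F tool [ 0.8  0.2 -8.1] M [ 0.18 -0.18  0.03] depth 11.53 rot [-0.001  0.     0.785] lat [0.  0.9 8.5] 0.010648238496656182
```

>>> apply_moves(rows=[[[0,0,0],[0,0,0.03]],[[0,0,0],[0,0,0.07]],[[0,0,0],[0,0,0.11]],[[0,0,0],[0,0,0.15]],[[0,0,0],[0,0,0.19]],[[0,0,0],[0,0,0.23]],[[0,0,0],[0,0,0.26]],[[0,0,0],[0,0,0.26]],[[0,0,0],[0,0,0.26]]])

```text
clock: 13.38
tcp_pos: [0.4574, -0.1849, 0.1598]
orientation: [-3.026, -0.249, -0.616]
contact_force: [-1.3, -2.3, 8.4]
grip_width: 0.0106
gripper_force: 71.7
```

```bash
python3 st.py
```

```text
[-0.51  0.38  1.1   2.34 -1.19  0.64  0.1 ] F tool [ 1.8  1.9 -8.4] M [-0.31 -0.1   0.03] depth 11.32 rot [-0.003 -0.     1.601] lat [-0.8  1.3  8.3] 0.01060244088297081
```

>>> apply_moves(rows=[[[0,0,-0.01],[0,0,0]],[[0,0,-0.02],[0,0,0]],[[0,0,-0.03],[0,0,0]],[[0,0,-0.03],[0,0,0]],[[0,0,-0.03],[0,0,0]]])

```text
clock: 14.0
tcp_pos: [0.4545, -0.1855, 0.1667]
orientation: [-3.026, -0.249, -0.616]
contact_force: [-0.4, -2.4, 5.1]
grip_width: 0.0106
gripper_force: 71.3
```

```bash
python3 st.py
```

```text
[-0.53  0.36  1.13  2.34 -1.16  0.65  0.08] F tool [ 1.2  2.3 -5. ] M [-0.47 -0.18  0.03] depth 3.86 rot [-3.000e-03 -1.000e-03  1.601e+00] lat [-0.8  1.3  0.9] 0.010598680979453365
```

>>> apply_moves(rows=[[[0,0,-0.03],[0,0,0]],[[0,0,-0.03],[0,0,0]],[[0,0,-0.03],[0,0,0]],[[0,0,-0.03],[0,0,0]],[[0,0,-0.03],[0,0,0]]], jaw=0)

```text
clock: 14.62
tcp_pos: [0.4504, -0.1849, 0.1729]
orientation: [-3.025, -0.25, -0.613]
contact_force: [0.2, 1.2, 0.0]
grip_width: 0.0429
gripper_force: 0.0
```

```bash
python3 st.py; python3 - <<'E'
from srch2 import *
q=q0
for h in(.02,.04,.06,.09,.12): q,m=leg(q,T+h*n,toolR(yaw,turn=1.6)); print(round(m,2),q.round(2))
E
```

```text
[-0.56  0.35  1.16  2.34 -1.12  0.65  0.05] F tool [ 0.4 -1.1  0.1] M [-0.01 -0.39  0.01] depth -3.42 rot [1.000e-03 0.000e+00 1.601e+00] lat [ 0.6  0.  -6.4] 0.042904331412554945
0.11 [-0.88  0.3   1.34  2.29 -0.95  0.69 -0.27]
-1 [-1.01  0.22  1.46  2.29 -0.82  0.68 -0.37]
-1 [-0.93 -0.1   1.3   2.31 -0.29  0.57 -0.8 ]
0.14 [-0.76 -0.2   1.12  2.29 -0.11  0.62 -0.94]
0.06 [-0.67 -0.28  1.01  2.28 -0.02  0.69 -1.02]
```

>>> apply_moves(rows=[[[0,0,-0.05],[0,0,0]],[[0,0,-0.1],[0,0,0]],[[0,0,-0.15],[0,0,0]],[[0,0,-0.2],[0,0,0]],[[0,0,-0.2],[0,0,0]]])

```text
clock: 15.25
tcp_pos: [0.4316, -0.1886, 0.2196]
orientation: [-3.023, -0.25, -0.616]
contact_force: [0.3, -0.2, 0.0]
grip_width: 0.0429
gripper_force: 0.0
```

```bash
python3 st.py
```

```text
[-0.82  0.2   1.43  2.33 -0.84  0.66 -0.18] F tool [0.3 0.2 0.1] M [-0.04 -0.44  0.01] depth -53.83 rot [-0.     0.002  1.601] lat [  0.6   0.6 -56.8] 0.042922831461535915
```

```bash
python3 - <<'E'
from h import *
for c in('scene','top','wrist'): snap(c,c+'9')
f=lambda a,k:cv2.resize(a,(400,300),interpolation=cv2.INTER_CUBIC)
s=cv2.imread('pics/scene9.png')[190:280,305:425]; t=cv2.imread('pics/top9.png')[190:280,320:440]; w=cv2.imread('pics/wrist9.png')
cv2.imwrite('pics/end.png',np.vstack([np.hstack([f(s,0),f(t,0)]),np.hstack([f(w,0),f(cv2.imread('pics/scene9.png'),0)])]))
E
```

```text
(no output)
```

View pics/end.png

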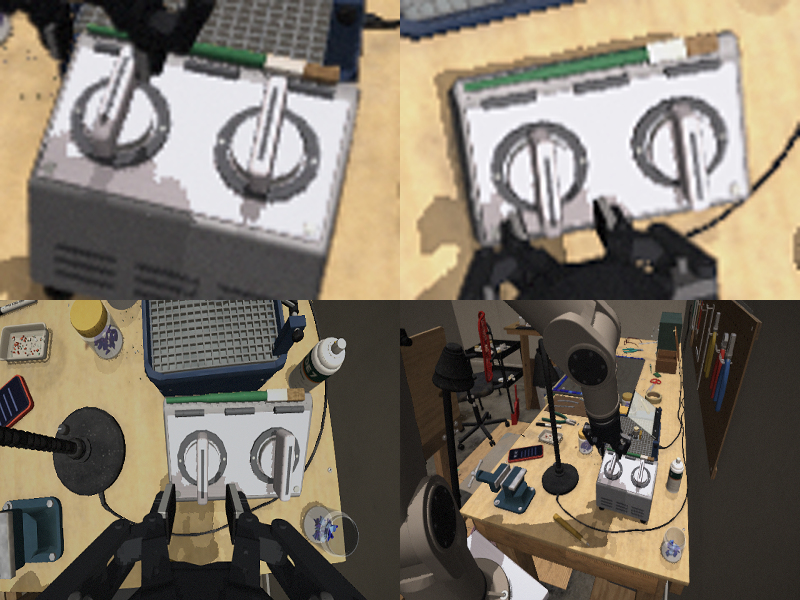

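```bash
python3 - <<'E'
from goal import *
s=load('scene9'); w=load('wrist9')
im={}
def crop(nm,d,x0,y0,wd,ht,k):
    a=cv2.resize(cv2.imread(f'pics/{nm}.png')[y0:y0+ht,x0:x0+wd],None,fx=k,fy=k,interpolation=cv2.INTER_CUBIC)
    Tb=T+R.from_euler('z',yaw).apply([0,-.09,0])
    for C in(T-.003*n,Tb-.003*n):
        for tn,col in((1.57,(0,0,255)),(1.40,(255,0,0))):
            u=toolR(yaw,turn=tn).apply([1,0,0])
            P=[(proj(d,C+e*u)-[x0,y0]+.5)*k for e in(-.023,.023)]
            for p in P: cv2.circle(a,tuple(int(v) for v in p),3,col,-1)
    return a
a=crop('scene9',s,320,195,80,75,5); b=crop('wrist9',w,250,150,260,75,0) if 0 else crop('wrist9',w,260,150,230,130,3)
a=cv2.resize(a,None,fx=.9,fy=.9)
h=np.zeros((600,800,3),np.uint8); h[:195*2][:,:0]; 
b=b[:390]; h[:b.shape[0],:690]=b[:, :690]
cv2.imwrite('pics/chk.png',np.vstack([b[40:300], np.pad(a[:338],((0,0),(0,690-a.shape[1]),(0,0)))]))
E
```

```text
(no output)
```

View pics/chk.png

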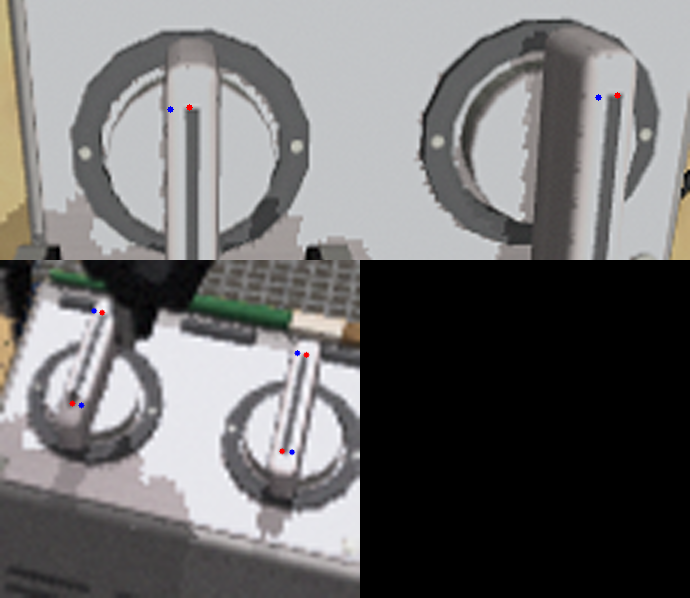

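The red marks (turn 1.57, pushed in 3 mm) fall on the slot ends of both studs, so the left stud is turned and caught like the other. The gripper is clear of everything.

```bash
python3 -c "
from bench import job; print(job.hand_in())"
```

```text
the job is handed in; nothing more can be done
None
```

I pressed the open stud (the left one) in, turned it a quarter turn clockwise and released it. The final pictures show it latched with its wing up the slope, the gripper is clear, and I handed the job in at about 15.5 s.

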